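Hang the tool tray on the slotted upright

TASK

Hang the red tool tray on the slotted upright: put its two hooks through the top and bottom slots of the yellow strip, then press it down firmly until the hooks are fully home past the sprung clamp, and let go. The strip has been re-clamped at an unknown height, so feel for the slots, and leave everything else on the bench where it is.

Things in the scene. Friction and masses are not known exactly. Their poses are not given: they have to be found in the camera images.
- tray_grip (a point): Centre of the black grip bar (along x, 100 mm long, 14 wide, 18 high) on top of the red steel tool tray, loose, 0.20 to 0.35 kg, standing upright as it will hang. Tray axes: x to its back (hooks), z up. 109 mm above the tray's underside; 55 mm before the rear face of its back plate (44 wide, 125 tall). Tray 84 mm wide, rims 18 high; front strut 41 to 51 mm before this point.
- hook_top (a point): Upper steel hook: point on the plate's rear face at the neck's underside, 5 mm below tray_grip. The hook is 8 mm wide; its neck (8 high) leads straight back, then a leg (6 thick, round end) turns down to 14 mm below the neck's underside: 22 mm high over all. It reaches 12.5 mm behind the rear face; the gap between leg and rear face is 6.5 mm, for the 5 mm strip.
- hook_low (a point): Lower hook, the same shape, 80 mm below hook_top (same point on it).
- upright: Aluminium upright on a dark foot (x -30 to 90, y +-55 mm, 10 thick), fixed: two flanges 245 mm tall, open behind and above. Between them at the front the yellow strip: 40 wide, 5 thick, 132 tall, three slots one above the other, each 13 wide, 26 high, undersides 14, 54, 94 mm above the strip's lower end. Origin on the bench under the middle of the strip's front face (plane x = 0); x = way in, z up.
- slot_top (a point): Where the middle of the top slot's underside WOULD be at the strip's middle setting: on the front face, 184 mm above the bench. The strip is clamped up to 10 mm higher or lower (lower end 80 to 100 mm above the bench); this is not reported: find it by touch or sight. Hooks enter the top and bottom slots only with hook_top 14 to 18 mm above the true underside (2.5 mm room each side); else they butt on the strip.
- slot_low (a point): The same for the bottom slot, 80 mm lower (the middle slot stays empty). After the hooks are pushed in until the back plate meets the strip, the tray goes down 14 to 18 mm until the necks rest on the slots' undersides, a hard stop. Over the last 8 mm the upper hook wedges past the sprung clamp: weight alone stops there; 8 to 18 N more press is needed. Home, the plate may stand 0 to 3 mm off the strip.
- clamp (a joint): Orange sprung bar inside the upright behind the strip, below the top slot (14 mm across, 34 mm wide). Travel in m: 0 when no hook is behind the strip; the upper hook pushes it back by 3 to 5 mm when fully home.
- bin: green open parts bin, a loose bystander: 160 x 100 x 70 mm, origin under its middle.
- cup: white pen cup, a loose bystander: 68 mm across, 110 mm tall with pens up to 170 mm, origin under its middle.
- breadboard: white breadboard, a loose bystander: 165 x 55 x 9 mm, origin under its middle.
- meter: yellow multimeter, a loose bystander: 150 x 75 x 35 mm, lying flat, origin under its middle.
- reel: solder reel, a loose bystander: 60 mm across, 45 mm tall, origin under its middle.
- driver: screwdriver, a loose bystander: 180 mm long, lying flat, handle towards its -x, origin near its middle, on the bench.
Things that resemble listed ones, but are neither listed nor needed, are in the scene too. What is shaped like the part that bears tray_grip but orange is not meant.

How it is judged (in metres and radians):
On the way, in this order (a step that is already met when the one before it is completed fails the run):
1. the tray is lifted off the bench (height (world z) of tray_grip above 0.15 m), for 0.2 s.
2. both hooks are through their slots, the back plate near the strip (x of tray_grip in the frame of upright between -0.064 and -0.049 m and y of tray_grip in the frame of upright between -0.008 and 0.008 m and z of tray_grip in the frame of upright between 0.17 and 0.226 m), for 0.2 s.
At the end, for the whole second after the job is handed in: The tray hangs at rest: grip point 49 to 64 mm in front of the strip, within 6 mm of the upright's middle and 172 to 206 mm above the bench, upright within 0.08 rad, square to the upright within 0.12 rad, upper hook home (clamp pushed back by more than 2.7 mm) (x of tray_grip in the frame of upright between -0.064 and -0.049 m and y of tray_grip in the frame of upright between -0.006 and 0.006 m and z of tray_grip in the frame of upright between 0.172 and 0.206 m and value of joint clamp above 0.0027 m and angle between tray_grip's own z axis and vertical below 0.08 rad and angle between the x axis of tray_grip and the x axis of upright, either way round below 0.12 rad and velocity of joint clamp below 0.01 m/s); the robot touches nothing.
It fails at once if a bystander is moved by more than 30 mm (distance of any of bin, cup, breadboard, meter, reel, driver from where it was at the start of the episode above 0.03 m).
It also fails if it takes over 61 s, if anything falls off the work surface, if the arm or the gripper's body presses on something with over 40 N, if the wrist force passes 120 N, or if a joint passes its speed limit or range.

ROBOT

A 7-joint arm with a two-finger parallel gripper is mounted at the origin on the work surface. World frame = base frame: x ahead of the robot, y to its left, z up, the work surface at z = 0. Lengths are in m, angles in degrees, forces in N, time in s.
With the tool pointing down it reaches from about 0.4 to 0.85 m from the base axis. Payload 4.4 kg.
Tool frame: the origin (TCP) lies midway between the tips of the shut fingers; the grasp point (between the pads) lies 19 mm behind it; z points along the fingers, y is the line along which they close (so a half turn about z gives the same grasp; the last joint's range is limited). The gripper opens to 94 mm and grips with 3 to 60 N. Pads are 16 mm wide; open, the fingers measure 119 mm over their backs; the gripper's body (75 mm by 177 mm) begins 78 mm behind the grasp point.
Start: joints at [69.397, 36.005, 2.206, 86.941, -1.547, 57.084, -1.146], TCP at [0.188, -0.622, 0.205] pointing down, gripper open.
Joint ranges: [-175.42, 175.42], [-21.48, 121.26], [-71.46, 75.88], [10.55, 141.38], [-63.04, 243.04], [13.31, 113.54], [-168.57, 168.57]. Speed limits (degrees/s): [147.25, 147.25, 180, 180, 180, 180, 180].

INTERFACE

Orientations are given as a 3x3 rotation matrix whose columns are the frame's x, y, z axes.
In Python, from rig import env, vision, models gives the robot as it stands. The module is installed in compiled form; this text tells all that it offers.
- The arm moves only by the tool play_rows, never from a script. Its argument "deltas" is a list of rows, each an object with "gripper": the opening, from 0 (shut) to 1 (fully open); "linear": the shift along the tool's x, y, z scaled (see below), a list of three; "yaw": the turn about the tool's z scaled (see below). A call has 1 to 8 rows; each row shifts and turns the commanded pose from where the row before left it, along the tool's axes as they then stand; what a row does not reach is not made up. The controller multiplies each number of a shift by 150 mm and each number of a turn by 60 degrees. A row lasts 1/8 s, in which the tool goes at most 62.5 mm and 10.7 degrees, less where a joint would pass 70% of its speed; a pose out of reach is approached as far as the arm can. A call with a number of a shift or a turn outside -1 to 1 is refused whole. A call with a gripper value outside its range is refused whole. The fingers move at their own pace and stop on an object; the grip force is fixed at half the most. Time passes only in rows, so rows that do not move let the fingers close. It gives the time, the measured TCP pose, the force, the opening and the grip force at its end, in the units of the state.
- env.get_obs(): the state, without advancing time (a new reading comes with each control period).
- vision.get_image(name): name is "side" or "top"; returns a dict with "image" (400x640x3 uint8, red, green, blue), "vfov" (degrees; the focal length in pixels is half the picture's height over the tangent of half this angle, whatever the lens; pixels are square), "cx", "cy" (the principal point, pixels), "pose" (4x4, takes a point from camera to world coordinates). Camera axes: x right, y down, z forward; pixel columns grow to the right and rows downward; lengths in m; the calibration is good to about 2 mm. A picture is of the moment at which its call begins. There is no depth.
- env.hand_in(): hands the job in; it is judged then, once.
Trained networks look in the newest picture that a camera, given by its name, has taken for a name from the list of things; names that differ only in an ending like _2 or _b are one class to them, and where a whole thing is asked for, a point or a joint stands for the part that bears it (a point fixed in the world has none). Each returns a list of dicts, best first, with "conf" (0 to 1); they miss things now and then, are a little off and sometimes report something else, mostly with a low value. They report only what shows in the picture. A call takes as long as a camera call. They do not tell look-alikes from the thing itself.
- models.recognise(thing, camera): "position" ([row, column] in pixels, amid what is visible of it).
- models.masks_of(thing, camera): "mask" (400x640 bool, what is visible of it) and "position" ([row, column] in pixels, amid what is visible of it).
- models.mark_of(thing, camera): "position" ([row, column] in pixels: a listed point, or the origin of a listed thing).
The state is a dict: "clock": time; "q": joint angles; "joint_velocities": joint speeds; "joint_torque": joint torques, N m; "tcp_pos": TCP position; "eef_rot": TCP orientation; "force": force on the tool from outside, world axes, zero at the start; "torque": the same for the moment, N m; "finger_gap": finger opening in m; "grip_force": force on a finger pad.
Only numpy, scipy, OpenCV 4.12 (cv2) and the standard library are available. Lean on these libraries where they do the work, as an engineer would, in place of code of your own. Each camera call takes 0.05 s, during which the arm holds its last target. There are 200 camera calls.

## Working session

There is one attempt and no reset: what is moved stays moved. The work goes in short steps, Python scripts to look and compute and a tool call to move; the robot and the scene stay as the last step left them, time stands still between calls to the robot, and variables do not carry over. Pictures are saved under pics/ and viewed, at most 10 in all, crops included, and the job is handed in when it is done.

Besides the shell and the picture viewer there is one more tool, called after "Call:" as name(argument=value, ...) on one line, values as JSON. play_rows: Moves the arm, as the interface text tells. Its arguments: {"type":"object","properties":{"deltas":{"type":"array","items":{"type":"object","properties":{"gripper":{"type":"number"},"linear":{"type":"array","items":{"type":"number"}},"yaw":{"type":"number"}}}}},"required":["deltas"]}

```bash
mkdir -p pics
cat > h.py <<'E'
import numpy as np, cv2
from rig import env, vision, models
def cam(n):
    r=vision.get_image(n); h=r["image"].shape[0]
    r["f"]=h/2/np.tan(np.radians(r["vfov"])/2); return r
def ray(r,p):
    d=np.array([(p[1]-r["cx"])/r["f"],(p[0]-r["cy"])/r["f"],1.]); T=np.array(r["pose"])
    return T[:3,3],T[:3,:3]@d
def atz(r,p,z):
    o,d=ray(r,p); return o+d*(z-o[2])/d[2]
def tri(r1,p1,r2,p2):
    o1,d1=ray(r1,p1);o2,d2=ray(r2,p2)
    s=np.linalg.lstsq(np.c_[d1,-d2],o2-o1,rcond=None)[0]
    a,b=o1+d1*s[0],o2+d2*s[1]; return (a+b)/2,np.linalg.norm(a-b)
def proj(r,X):
    T=np.array(r["pose"]); c=T[:3,:3].T@(np.array(X)-T[:3,3])
    return r["cy"]+r["f"]*c[1]/c[2], r["cx"]+r["f"]*c[0]/c[2]
E
cat > a.py <<'E'
from h import *
np.set_printoptions(precision=4,suppress=True)
o=env.get_obs();print(o["clock"],o["tcp_pos"],o["eef_rot"],o["force"],o["finger_gap"])
for n in ["side","top"]:
    r=cam(n);cv2.imwrite(f"pics/{n}0.png",r["image"][:,:,::-1]);print(n,r["f"],r["cx"],r["cy"],np.array(r["pose"]))
    for t in ["tray_grip","hook_top","hook_low","upright","slot_top","slot_low","bin","cup","breadboard","meter","reel","driver"]:
        print(t,[(np.round(m["position"],1).tolist(),round(m["conf"],2)) for m in models.mark_of(t,n)])
E
python3 a.py
```

```text
0.0 [ 0.1881 -0.6215  0.2046] [[ 0.9572  0.2896 -0.0006]
 [ 0.2896 -0.9572  0.0018]
 [-0.     -0.0019 -1.    ]] [ 0.2669 -0.4623  0.3489] 0.09416586176387777
side 411.53918492467795 323.1444523382356 206.52704637451455 [[-0.7585 -0.3642  0.5404 -0.0981]
 [-0.6517  0.4227 -0.6298  0.6935]
 [ 0.001  -0.8299 -0.5579  0.7411]
 [ 0.      0.      0.      1.    ]]
tray_grip [([204.6, 461.3], 0.79), ([176.1, 360.2], 0.69), ([170.9, 301.1], 0.68)]
hook_top [([194.6, 468.9], 0.87), ([165.9, 315.4], 0.58), ([171.9, 348.8], 0.56)]
hook_low [([189.6, 314.9], 0.98), ([195.3, 349.7], 0.95), ([219.2, 463.3], 0.68)]
upright [([255.3, 267.2], 0.84)]
slot_top [([198.5, 260.5], 0.77), ([172.5, 346.6], 0.68), ([228.6, 264.7], 0.23)]
slot_low []
bin [([187.9, 410.3], 0.62), ([192.2, 349.0], 0.27)]
cup [([180.1, 356.3], 0.95)]
breadboard [([251.5, 334.4], 0.84)]
meter [([331.0, 195.3], 0.88)]
reel [([292.3, 169.7], 0.85)]
driver []
top 465.88187413999736 317.7246843636212 200.20736312116244 [[-0.0016 -0.9911  0.1327  0.3454]
 [-0.9997  0.0046  0.0226 -0.0117]
 [-0.023  -0.1327 -0.9909  1.3968]
 [ 0.      0.      0.      1.    ]]
tray_grip [([307.1, 431.6], 0.8), ([140.3, 369.4], 0.73), ([211.6, 186.9], 0.38)]
hook_top [([139.2, 388.4], 0.73), ([305.2, 453.1], 0.7), ([172.8, 406.7], 0.58), ([178.3, 274.8], 0.43)]
hook_low [([144.8, 382.8], 0.79), ([299.7, 445.0], 0.71), ([180.0, 404.4], 0.58)]
upright [([124.3, 326.7], 0.73), ([184.5, 275.2], 0.64), ([157.3, 204.0], 0.49)]
slot_top [([156.5, 204.4], 0.7), ([173.5, 270.9], 0.63), ([155.7, 448.4], 0.2)]
slot_low [([179.8, 272.3], 0.82)]
bin [([224.7, 462.0], 0.9), ([126.1, 327.4], 0.26)]
cup [([156.2, 452.0], 0.85), ([195.5, 407.9], 0.57)]
breadboard [([225.4, 323.8], 0.59), ([183.2, 273.2], 0.23)]
meter [([209.8, 185.4], 0.83)]
reel [([154.7, 204.2], 0.82)]
driver [([124.0, 326.7], 0.6), ([195.0, 408.6], 0.41)]
```

View pics/side0.png

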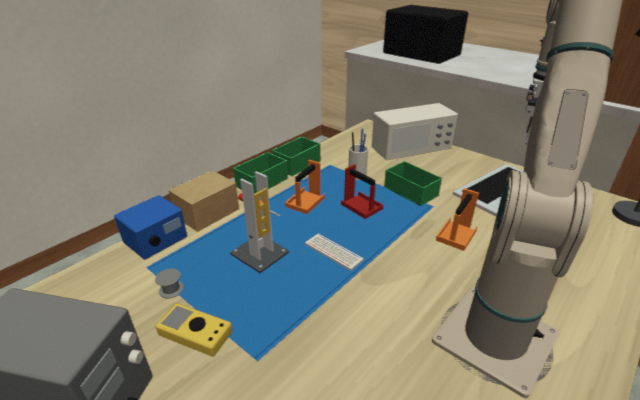

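View pics/top0.png

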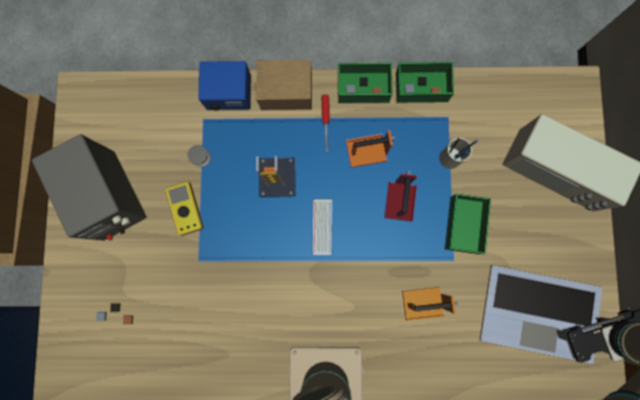

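The red tray is at side (190,362) / top (195,403). The upright is at side (225,262) / top (178,275). The two trays that look like it are orange. Zooming in on both.

```bash
cat > b.py <<'E'
from h import *
np.set_printoptions(precision=4,suppress=True)
s=cam("side");t=cam("top")
def crop(r,c,w=64,h=48,k=6): return cv2.resize(r["image"][c[0]-h:c[0]+h,c[1]-w:c[1]+w,::-1],None,fx=k,fy=k,interpolation=cv2.INTER_CUBIC)[:, :]
a=np.vstack([np.hstack([cv2.resize(crop(s,(190,362),33,25),(400,300)),cv2.resize(crop(s,(222,262),66,50),(400,300))]),
 np.hstack([cv2.resize(crop(t,(195,403),33,25),(400,300)),cv2.resize(crop(t,(176,275),33,25),(400,300))])])
cv2.imwrite("pics/z.png",a)
p=lambda n,*a:print(n,*a)
p("grip",tri(s,(176.1,360.2),t,(195,406)))
print(proj(t,tri(s,(176.1,360.2),t,(195,406))[0]))
p("hook_top",tri(s,(171.9,348.8),t,(172.8,406.7)))
p("hook_low",tri(s,(195.3,349.7),t,(180,404.4)))
p("upright o",atz(s,(255.3,267.2),0),atz(t,(184.5,275.2),0))
p("slots",tri(s,(198.5,260.5),t,(173.5,270.9)))
for r,n in((s,"side"),(t,"top")):
  for th in("tray_grip","upright"):
    for m in models.masks_of(th,n):
      k=m["mask"];ys,xs=np.where(k);print(n,th,round(m["conf"],2),np.round(m["position"],1),ys.min(),ys.max(),xs.min(),xs.max(),r["image"][k].mean(0))
E
python3 b.py
```

```text
grip (array([ 0.5347, -0.2259,  0.1083]), np.float64(0.007739129590256439))
(np.float64(193.85698087209894), np.float64(405.1975194523576))
hook_top (array([ 0.5939, -0.2348,  0.0985]), np.float64(0.005339308225704385))
hook_low (array([ 0.5904, -0.2422,  0.0076]), np.float64(0.003129059254374465))
upright o [0.5797 0.139  0.    ] [0.5814 0.1497 0.    ]
slots (array([0.5804, 0.1407, 0.1856]), np.float64(0.00214077950696371))
side tray_grip 0.74 [225.7 460. ] 189 250 436 478 [140.9303  82.885   41.5687]
side tray_grip 0.73 [189.9 307.6] 161 213 286 322 [132.0888  76.6437  40.379 ]
side tray_grip 0.63 [195.8 360.3] 165 218 340 383 [89.0332 40.1039 44.322 ]
side upright 0.58 [244.  255.5] 172 272 232 287 [94.6765 94.6183 91.6785]
top tray_grip 0.98 [201.3 401.7] 171 221 385 415 [87.1579 38.0312 46.1672]
top tray_grip 0.87 [302.2 424.8] 287 320 402 457 [143.3603 103.5384  52.5116]
top tray_grip 0.58 [148.4 366.6] 131 166 347 393 [136.0165  85.5126  49.6892]
top upright 0.9 [174.5 278.6] 158 196 257 294 [60.9693 66.3444 75.9457]
top upright 0.46 [171.7 269.4] 168 172 264 274 [167.8431 103.4314  52.9412]
```

View pics/z.png

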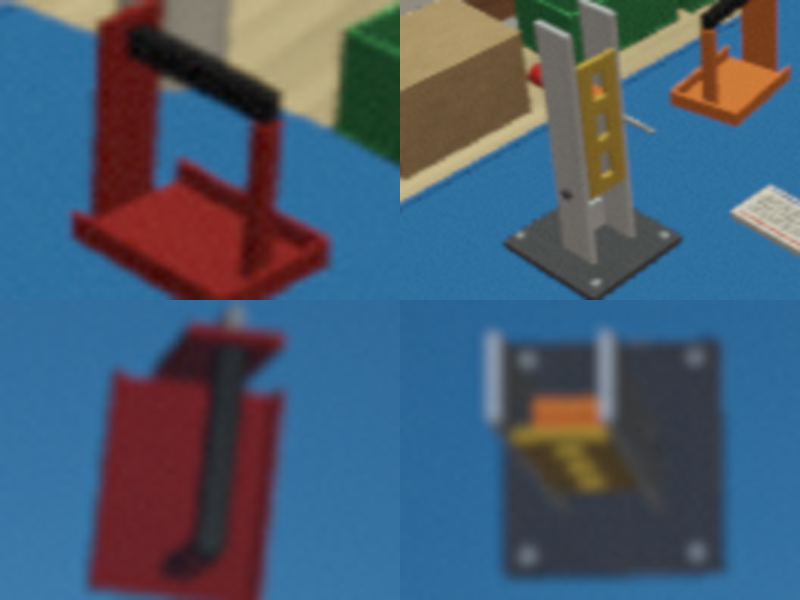

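Top-left and bottom-left: the red tray's black bar runs from the back plate at top (178,408) to the front end at (212,404), so the hooks face +x. Right-hand crops: the strip faces -x, and the foot's bolts are near (161,263), (160,291), (193,263) and (193,291). Next I'll fit both poses.

```bash
cat > fit.py <<'E'
from h import *
from scipy.optimize import minimize
np.set_printoptions(precision=4,suppress=True)
s=cam("side");t=cam("top")
# bolts
for b in[(161,263.1),(160.5,290.8),(193.5,263.1),(193,291)]: print("bolt",atz(t,b,0.011))
# bar
im=t["image"].astype(int);m=np.zeros((400,640),bool);sub=im[165:225,380:420];m[165:225,380:420]=(sub.max(2)<62)&(sub[...,0]-sub[...,1]<18)
ys,xs=np.where(m);P=np.array([atz(t,(y,x),0.116) for y,x in zip(ys,xs)])[:,:2];c=np.median(P,0)
d=np.linalg.svd(P-P.mean(0))[2][0];d*=np.sign(d[0]);u=(P-P.mean(0))@d
print("bar",len(P),P.mean(0),d,np.degrees(np.arctan2(d[1],d[0])),u.min(),u.max(),"mid",P.mean(0)+d*(u.min()+u.max())/2)
# strip: render model vs yellow mask
K=8
def ymask(r,box):
    i=r["image"].astype(int);y0,y1,x0,x1=box;q=i[y0:y1,x0:x1]
    return np.clip((np.minimum(q[...,0],q[...,1])-q[...,2]-20)/60,0,1)
def rend(r,box,p):
    x,y,a,z0=p;R=np.array([[np.cos(a),-np.sin(a)],[np.sin(a),np.cos(a)]]);y0,y1,x0,x1=box
    M=np.zeros(((y1-y0)*K,(x1-x0)*K),np.uint8)
    def quad(pts,v):
        q=[]
        for X in pts:
            w=R@X[:2]+[x,y];pr=proj(r,[w[0],w[1],z0+X[2]]);q.append([(pr[1]-x0+.5)*K-.5,(pr[0]-y0+.5)*K-.5])
        cv2.fillPoly(M,[np.round(np.array(q)*16).astype(np.int32)],v,shift=4)
    quad([(0,-.02,0),(0,.02,0),(0,.02,.132),(0,-.02,.132)],1)
    quad([(0,-.02,.132),(0,.02,.132),(.005,.02,.132),(.005,-.02,.132)],1)
    for z in(.014,.054,.094):quad([(0,-.0065,z),(0,.0065,z),(0,.0065,z+.026),(0,-.0065,z+.026)],0)
    return cv2.GaussianBlur(cv2.resize(M.astype(np.float32),(x1-x0,y1-y0),interpolation=cv2.INTER_AREA),(0,0),.7)
bs=(180,245,245,285);bt=(160,190,255,285)
ms,mt=ymask(s,bs),ymask(t,bt);print(ms.sum(),mt.sum())
for use in("s","t","st"):
    f=lambda p:(((rend(s,bs,p)-ms)**2).sum() if "s" in use else 0)+(((rend(t,bt,p)-mt)**2).sum() if "t" in use else 0)+((p[0]-.58)/.01)**2*.1+((p[1]-.14)/.01)**2*.1+(p[2]/.1)**2*.1
    best=min((minimize(f,[.58,.141,a,z],method="Nelder-Mead",options=dict(initial_simplex=np.array([[.58,.141,a,z]]+[[.58+.006*(k==0),.141+.006*(k==1),a+.06*(k==2),z+.006*(k==3)] for k in range(4)]))) for a in(-.05,.05) for z in(.083,.09,.097)),key=lambda r:r.fun)
    print(use,best.x,best.fun)
E
python3 fit.py
```

```text
bolt [0.6522 0.1861 0.011 ]
bolt [0.6532 0.1016 0.011 ]
bolt [0.5522 0.1847 0.011 ]
bolt [0.5533 0.1004 0.011 ]
bar 167 [ 0.5339 -0.2261] [ 0.9901 -0.1402] -8.056752609927353 -0.055791340709054366 0.047397949083735846 mid [ 0.5297 -0.2255]
367.2833333333333 75.08333333333333
s [0.5829 0.1394 0.1345 0.0743] 53.330684720993766
t [ 0.5577  0.1343 -0.8517  0.1411] 29.943607113191554
st [0.5812 0.1407 0.1025 0.0753] 112.77172389341139
```

Bolts put the upright's yaw at about 0.7°, with its origin near (0.575, 0.142). The strip fit from vision is poor, so I'll feel its top and the flanges with shut fingers before picking up the tray.

Call:
play_rows(deltas=[{"gripper":0,"linear":[0,0,-0.22],"yaw":0.134},{"gripper":0,"linear":[0,0,-0.22],"yaw":0.134},{"gripper":0,"linear":[0.16,-0.31,0],"yaw":0},{"gripper":0,"linear":[0.16,-0.31,0],"yaw":0},{"gripper":0,"linear":[0.16,-0.31,0],"yaw":0},{"gripper":0,"linear":[0.16,-0.31,0],"yaw":0},{"gripper":0,"linear":[0.16,-0.31,0],"yaw":0},{"gripper":0,"linear":[0.16,-0.31,0],"yaw":0}])

```text
clock: 2.7
tcp_pos: [0.3293, -0.3398, 0.2718]
eef_rot: [[1.0, 0.013, 0.001], [0.013, -1.0, -0.0], [0.001, 0.0, -1.0]]
force: [0.4, -0.4, -0.3]
finger_gap: 0.0177
grip_force: 0.0
```

Call:
play_rows(deltas=[{"gripper":0,"linear":[0.16,-0.31,0],"yaw":0},{"gripper":0,"linear":[0.16,-0.31,0],"yaw":0},{"gripper":0,"linear":[0.16,-0.31,0],"yaw":0},{"gripper":0,"linear":[0.16,-0.31,0],"yaw":0},{"gripper":0,"linear":[0.16,-0.31,0],"yaw":0},{"gripper":0,"linear":[0.16,-0.31,0],"yaw":0},{"gripper":0,"linear":[0.16,-0.31,0],"yaw":0},{"gripper":0,"linear":[0.16,-0.31,0],"yaw":0}])

```text
clock: 3.7
tcp_pos: [0.5164, 0.0347, 0.2718]
eef_rot: [[1.0, 0.013, 0.001], [0.013, -1.0, -0.0], [0.001, 0.0, -1.0]]
force: [-0.1, 0.0, 0.6]
finger_gap: 0.0006
grip_force: 0.0
```

Call:
play_rows(deltas=[{"gripper":0,"linear":[0.142,-0.234,0],"yaw":0},{"gripper":0,"linear":[0.142,-0.234,0],"yaw":0},{"gripper":0,"linear":[0.142,-0.234,0.1],"yaw":0},{"gripper":0,"linear":[0,0,0.05],"yaw":0},{"gripper":0,"linear":[0,0,0],"yaw":0}])

```text
clock: 4.32
tcp_pos: [0.5774, 0.1382, 0.2482]
eef_rot: [[1.0, 0.013, -0.002], [0.013, -1.0, -0.002], [-0.002, 0.001, -1.0]]
force: [0.2, -1.2, 0.1]
finger_gap: 0.0009
grip_force: 0.0
```

Run:
```python
from h import *
print(env.get_obs()["tcp_pos"])
a=[]
for n,c in(("side",(190,262)),("top",(170,270))):
    r=cam(n);a.append(cv2.resize(r["image"][c[0]-40:c[0]+40,c[1]-27:c[1]+27,::-1],(400,592),interpolation=cv2.INTER_CUBIC))
cv2.imwrite("pics/c1.png",np.hstack(a))
```

```text
[0.57741682 0.13821867 0.24821181]
```

View pics/c1.png

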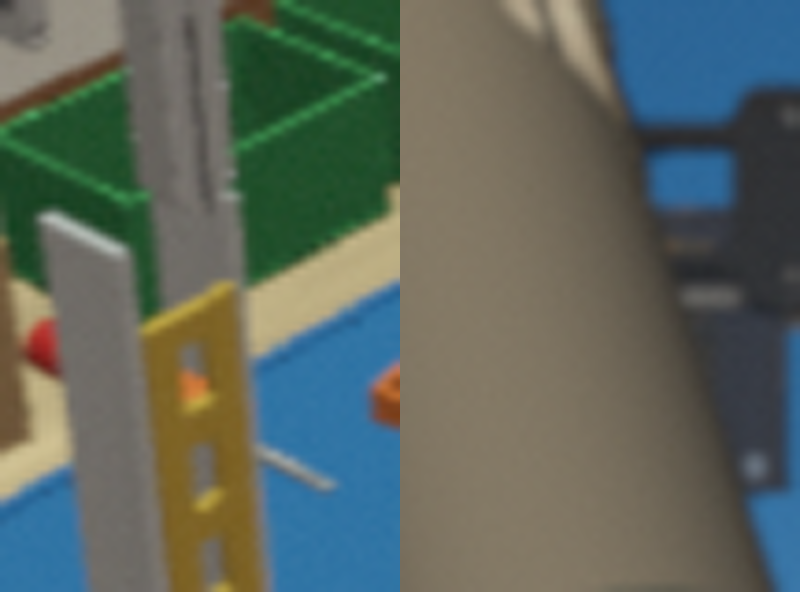

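The left crop shows the strip top between the flange tops at about side (184,260); the arm hides the top view. I'll lower by feel.

Call:
play_rows(deltas=[{"gripper":0,"linear":[0.01,-0.02,0],"yaw":0},{"gripper":0,"linear":[0,0,0.02],"yaw":0},{"gripper":0,"linear":[0,0,0.02],"yaw":0},{"gripper":0,"linear":[0,0,0.02],"yaw":0},{"gripper":0,"linear":[0,0,0.01],"yaw":0},{"gripper":0,"linear":[0,0,0],"yaw":0}])

```text
clock: 5.18
tcp_pos: [0.5796, 0.1423, 0.2383]
eef_rot: [[1.0, 0.013, -0.0], [0.013, -1.0, -0.0], [-0.0, 0.0, -1.0]]
force: [-0.9, 0.1, 0.9]
finger_gap: 0.0001
grip_force: 0.0
```

Call:
play_rows(deltas=[{"gripper":0,"linear":[0,0,0.01],"yaw":0},{"gripper":0,"linear":[0,0,0.01],"yaw":0},{"gripper":0,"linear":[0,0,0.01],"yaw":0},{"gripper":0,"linear":[0,0,0.01],"yaw":0},{"gripper":0,"linear":[0,0,0.01],"yaw":0},{"gripper":0,"linear":[0,0,0],"yaw":0}])

```text
clock: 5.92
tcp_pos: [0.5796, 0.1423, 0.2308]
eef_rot: [[1.0, 0.013, -0.0], [0.013, -1.0, -0.0], [-0.0, 0.0, -1.0]]
force: [0.1, -0.2, -0.5]
finger_gap: 0.0003
grip_force: 0.0
```

Call:
play_rows(deltas=[{"gripper":0,"linear":[0,0,0.01],"yaw":0},{"gripper":0,"linear":[0,0,0.01],"yaw":0},{"gripper":0,"linear":[0,0,0.01],"yaw":0},{"gripper":0,"linear":[0,0,0.01],"yaw":0},{"gripper":0,"linear":[0,0,0],"yaw":0}])

```text
clock: 6.55
tcp_pos: [0.5796, 0.1423, 0.2249]
eef_rot: [[1.0, 0.013, -0.0], [0.013, -1.0, -0.0], [-0.0, 0.0, -1.0]]
force: [-0.6, -0.1, 0.2]
finger_gap: 0.0005
grip_force: 0.0
```

Call:
play_rows(deltas=[{"gripper":0,"linear":[0,0,0.01],"yaw":0},{"gripper":0,"linear":[0,0,0.01],"yaw":0},{"gripper":0,"linear":[0,0,0.01],"yaw":0},{"gripper":0,"linear":[0,0,0.01],"yaw":0},{"gripper":0,"linear":[0,0,0],"yaw":0}])

```text
clock: 7.18
tcp_pos: [0.5796, 0.1423, 0.2188]
eef_rot: [[1.0, 0.013, -0.0], [0.013, -1.0, -0.0], [-0.0, 0.0, -1.0]]
force: [0.5, -0.2, 0.1]
finger_gap: 0.0001
grip_force: 0.0
```

Call:
play_rows(deltas=[{"gripper":0,"linear":[0,0,0.01],"yaw":0},{"gripper":0,"linear":[0,0,0.01],"yaw":0},{"gripper":0,"linear":[0,0,0.01],"yaw":0},{"gripper":0,"linear":[0,0,0],"yaw":0}])

```text
clock: 7.68
tcp_pos: [0.5796, 0.1423, 0.2143]
eef_rot: [[1.0, 0.013, -0.0], [0.013, -1.0, -0.0], [-0.0, 0.0, -1.0]]
force: [-0.7, -0.6, 0.6]
finger_gap: 0.0005
grip_force: 0.0
```

Call:
play_rows(deltas=[{"gripper":0,"linear":[0,0,0.01],"yaw":0},{"gripper":0,"linear":[0,0,0.01],"yaw":0},{"gripper":0,"linear":[0,0,0],"yaw":0}])

```text
clock: 8.05
tcp_pos: [0.5799, 0.1424, 0.2132]
eef_rot: [[1.0, 0.013, 0.001], [0.013, -1.0, 0.0], [0.001, -0.0, -1.0]]
force: [-3.3, -0.4, 10.0]
finger_gap: 0.0004
grip_force: 5.0
```

Run:
```python
from h import *
r=cam("side");o=env.get_obs();print(o["tcp_pos"],o["force"])
for z in(.212,.222,.232):print(z,atz(r,(188.5,266.8),z),atz(r,(193.9,254.3),z))
cv2.imwrite("pics/c2.png",cv2.resize(r["image"][150:230,225:305,::-1],(600,600),interpolation=cv2.INTER_CUBIC))
```

```text
[0.5799127  0.14242999 0.21319227] [-3.38944917 -1.07036703  9.50270606]
0.212 [0.57147467 0.12646717 0.212     ] [0.57588895 0.16326365 0.212     ]
0.222 [0.55882037 0.13718419 0.222     ] [0.56315123 0.17328525 0.222     ]
0.232 [0.54616608 0.14790122 0.232     ] [0.55041351 0.18330684 0.232     ]
```

View pics/c2.png

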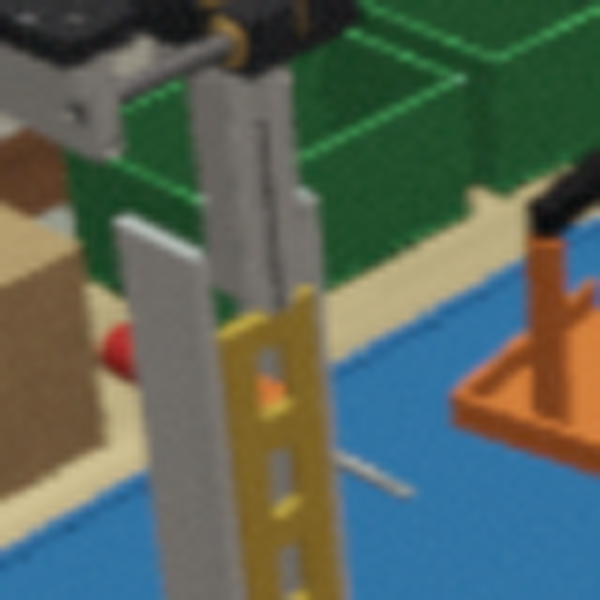

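The finger rests on the strip's top at z≈0.2133, so the top slot's underside is at about 0.1753. Next I'll feel the flanges for the y centre.

Call:
play_rows(deltas=[{"gripper":0,"linear":[0,0,-0.03],"yaw":0},{"gripper":0,"linear":[0,-0.025,0],"yaw":0},{"gripper":0,"linear":[0,-0.01,0],"yaw":0},{"gripper":0,"linear":[0,-0.007,0],"yaw":0},{"gripper":0,"linear":[0,-0.007,0],"yaw":0},{"gripper":0,"linear":[0,0,0],"yaw":0}])

```text
clock: 8.85
tcp_pos: [0.5795, 0.1498, 0.2159]
eef_rot: [[1.0, 0.013, -0.0], [0.013, -1.0, -0.0], [-0.0, 0.0, -1.0]]
force: [0.8, 1.0, 0.5]
finger_gap: 0.0004
grip_force: 0.0
```

Call:
play_rows(deltas=[{"gripper":0,"linear":[0,-0.008,0],"yaw":0},{"gripper":0,"linear":[0,-0.008,0],"yaw":0},{"gripper":0,"linear":[0,-0.007,0],"yaw":0},{"gripper":0,"linear":[0,0,0],"yaw":0}])

```text
clock: 9.35
tcp_pos: [0.5795, 0.1533, 0.216]
eef_rot: [[1.0, 0.013, 0.0], [0.013, -1.0, 0.0], [0.0, -0.0, -1.0]]
force: [0.4, 0.1, 0.7]
finger_gap: 0.0001
grip_force: 0.0
```

Call:
play_rows(deltas=[{"gripper":0,"linear":[0,-0.01,0],"yaw":0},{"gripper":0,"linear":[0,-0.01,0],"yaw":0},{"gripper":0,"linear":[0,-0.01,0],"yaw":0},{"gripper":0,"linear":[0,0,0],"yaw":0}])

```text
clock: 9.85
tcp_pos: [0.5795, 0.1539, 0.216]
eef_rot: [[1.0, 0.011, -0.001], [0.011, -1.0, -0.005], [-0.001, 0.005, -1.0]]
force: [-1.2, -6.9, 2.6]
finger_gap: 0.0004
grip_force: 3.6
```

Call:
play_rows(deltas=[{"gripper":0,"linear":[0,0.08,0],"yaw":0},{"gripper":0,"linear":[0,0.06,0],"yaw":0},{"gripper":0,"linear":[0,0.01,0],"yaw":0},{"gripper":0,"linear":[0,0.01,0],"yaw":0},{"gripper":0,"linear":[0,0.01,0],"yaw":0},{"gripper":0,"linear":[0,0,0],"yaw":0}])

```text
clock: 10.6
tcp_pos: [0.5797, 0.1368, 0.2161]
eef_rot: [[1.0, 0.016, 0.001], [0.016, -1.0, 0.006], [0.001, -0.006, -1.0]]
force: [-0.3, 8.8, -2.3]
finger_gap: 0.0001
grip_force: 4.0
```

Flange contacts at y = 0.1538 and 0.1369 put the upright's middle at 0.1453. Now to the tray.

Call:
play_rows(deltas=[{"gripper":0,"linear":[0,-0.03,-0.36],"yaw":0},{"gripper":1,"linear":[-0.046,0.4,0],"yaw":0},{"gripper":1,"linear":[-0.046,0.4,0],"yaw":0},{"gripper":1,"linear":[-0.046,0.4,0],"yaw":0},{"gripper":1,"linear":[-0.046,0.4,0],"yaw":0},{"gripper":1,"linear":[-0.046,0.4,0],"yaw":0},{"gripper":1,"linear":[-0.046,0.42,0],"yaw":0.147},{"gripper":1,"linear":[0,0,0],"yaw":0}])

```text
clock: 11.6
tcp_pos: [0.5408, -0.2335, 0.2698]
eef_rot: [[0.989, -0.151, -0.002], [-0.151, -0.989, -0.005], [-0.001, 0.005, -1.0]]
force: [-0.5, 1.3, -0.2]
finger_gap: 0.0671
grip_force: 0.0
```

Run:
```python
from h import *
o=env.get_obs();R=np.array(o["eef_rot"]);d=np.array([.543,-.226,.090])-o["tcp_pos"]
print(o["clock"],o["tcp_pos"],np.degrees(np.arctan2(R[1,0],R[0,0])),R.T@d/.15,o["finger_gap"])
```

```text
11.6 [ 0.54081383 -0.23347061  0.26980544] -8.691962527894022 [ 0.00806411 -0.05715501  1.19843641] 0.06705761732523362
```

Call:
play_rows(deltas=[{"gripper":1,"linear":[0.008,-0.057,0.3],"yaw":0},{"gripper":1,"linear":[0,0,0.4],"yaw":0},{"gripper":1,"linear":[0,0,0.1],"yaw":0},{"gripper":1,"linear":[0,0,0],"yaw":0}])

```text
clock: 12.1
tcp_pos: [0.5457, -0.2172, 0.15]
eef_rot: [[0.99, -0.139, -0.001], [-0.139, -0.99, 0.0], [-0.001, -0.0, -1.0]]
force: [-0.5, -0.3, -0.3]
finger_gap: 0.0937
grip_force: 0.0
```

Run:
```python
from h import *
r=cam("side");o=env.get_obs();print(o["tcp_pos"],o["finger_gap"])
cv2.imwrite("pics/c3.png",cv2.resize(r["image"][130:230,300:420,::-1],(720,600),interpolation=cv2.INTER_CUBIC))
```

```text
[ 0.54672003 -0.21782205  0.15131197] 0.0938139154107378
```

View pics/c3.png

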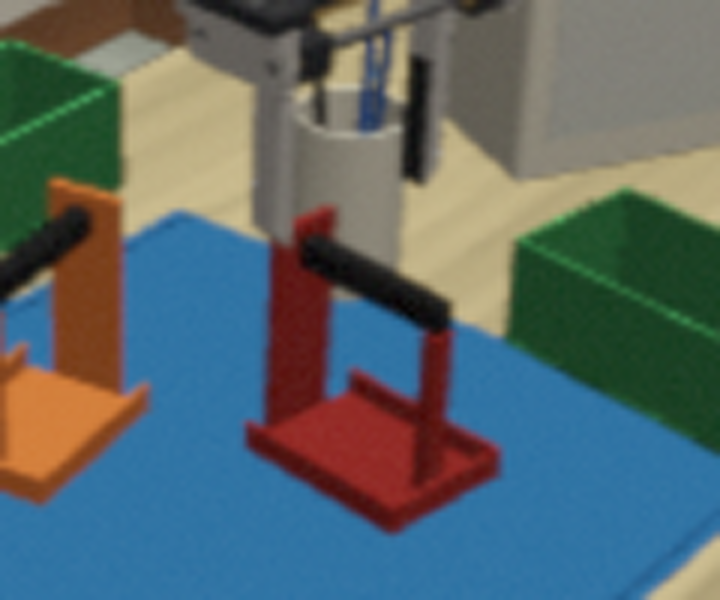

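The open fingers bracket the black bar (finger tips near side (170,347) and (160,371); bar from (171,352) to (182,373)). Going down and closing.

Call:
play_rows(deltas=[{"gripper":1,"linear":[-0.02,0.05,0.15],"yaw":0},{"gripper":1,"linear":[0,0,0.15],"yaw":0},{"gripper":1,"linear":[0,0,0.1],"yaw":0},{"gripper":1,"linear":[0,0,0],"yaw":0},{"gripper":0,"linear":[0,0,0],"yaw":0},{"gripper":0,"linear":[0,0,0],"yaw":0},{"gripper":0,"linear":[0,0,0],"yaw":0},{"gripper":0,"linear":[0,0,0],"yaw":0}])

```text
clock: 13.15
tcp_pos: [0.5417, -0.2247, 0.0902]
eef_rot: [[0.99, -0.14, 0.0], [-0.14, -0.99, -0.0], [0.0, 0.0, -1.0]]
force: [-0.9, -0.5, 0.3]
finger_gap: 0.0579
grip_force: 0.0
```

Call:
play_rows(deltas=[{"gripper":0,"linear":[0,0,0],"yaw":0},{"gripper":0,"linear":[0,0,0],"yaw":0},{"gripper":0,"linear":[0,0,0],"yaw":0},{"gripper":0,"linear":[0,0,0],"yaw":0}])

```text
clock: 13.65
tcp_pos: [0.5415, -0.2248, 0.09]
eef_rot: [[0.99, -0.14, 0.0], [-0.14, -0.99, -0.0], [0.0, 0.0, -1.0]]
force: [0.7, -2.2, 1.1]
finger_gap: 0.0174
grip_force: 0.8
```

Call:
play_rows(deltas=[{"gripper":0,"linear":[0,0,0],"yaw":0},{"gripper":0,"linear":[0,0,0],"yaw":0},{"gripper":0,"linear":[0,0,-0.1],"yaw":0},{"gripper":0,"linear":[0,0,-0.1],"yaw":0},{"gripper":0,"linear":[0,0,-0.1],"yaw":0},{"gripper":0,"linear":[0,0,-0.1],"yaw":0},{"gripper":0,"linear":[0,0,-0.1],"yaw":0},{"gripper":0,"linear":[0,0,-0.1],"yaw":0}])

```text
clock: 14.65
tcp_pos: [0.5415, -0.2247, 0.1811]
eef_rot: [[0.99, -0.14, 0.0], [-0.14, -0.99, -0.0], [0.0, 0.0, -1.0]]
force: [0.3, 0.6, -3.4]
finger_gap: 0.0137
grip_force: 30.0
```

Call:
play_rows(deltas=[{"gripper":0,"linear":[-0.15,0,0],"yaw":-0.05},{"gripper":0,"linear":[-0.15,0,0],"yaw":-0.05},{"gripper":0,"linear":[-0.15,0,0],"yaw":-0.046},{"gripper":0,"linear":[0,-0.15,0],"yaw":0},{"gripper":0,"linear":[0,-0.25,0],"yaw":0},{"gripper":0,"linear":[0,-0.25,0],"yaw":0},{"gripper":0,"linear":[0,-0.25,0],"yaw":0},{"gripper":0,"linear":[0,-0.25,0],"yaw":0}])

```text
clock: 15.65
tcp_pos: [0.4725, -0.0451, 0.1807]
eef_rot: [[1.0, 0.012, 0.001], [0.012, -1.0, -0.0], [0.001, 0.0, -1.0]]
force: [0.1, -0.4, -4.2]
finger_gap: 0.0142
grip_force: 30.0
```

Call:
play_rows(deltas=[{"gripper":0,"linear":[0.02,-0.28,0],"yaw":0},{"gripper":0,"linear":[0,-0.28,0],"yaw":0},{"gripper":0,"linear":[0,-0.28,0],"yaw":0},{"gripper":0,"linear":[0,-0.28,0],"yaw":0},{"gripper":0,"linear":[0,0,0],"yaw":0},{"gripper":0,"linear":[0,0,0],"yaw":0}])

```text
clock: 16.4
tcp_pos: [0.4733, 0.1212, 0.1803]
eef_rot: [[1.0, 0.012, 0.0], [0.012, -1.0, -0.001], [0.0, 0.001, -1.0]]
force: [-0.1, 0.5, -2.6]
finger_gap: 0.0134
grip_force: 30.0
```

Run:
```python
from h import *
np.set_printoptions(precision=4,suppress=True)
o=env.get_obs();R=np.array(o["eef_rot"]);d=np.array([.49,.1443,.1773])-o["tcp_pos"]
print(o["clock"],o["tcp_pos"],np.degrees(np.arctan2(R[1,0],R[0,0])),R.T@d/.15,o["force"],o["torque"])
r=cam("side")
cv2.imwrite("pics/c4.png",cv2.resize(r["image"][150:270,220:364,::-1],(720,600),interpolation=cv2.INTER_CUBIC))
```

```text
16.4 [0.4733 0.1212 0.1803] 0.6918740932717989 [ 0.1134 -0.1529  0.0198] [-0.0505  0.5116 -2.6402] [-0.05    0.0323 -0.01  ]
```

View pics/c4.png

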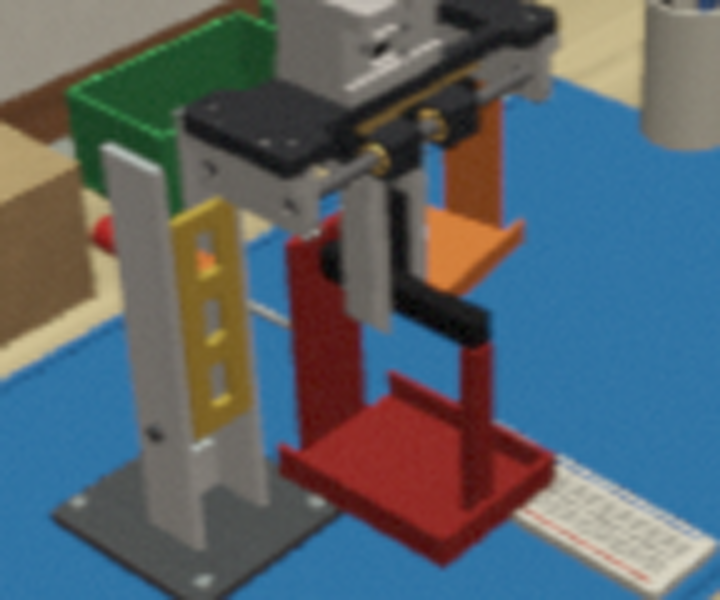

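The tray hangs level and square, its back plate facing the strip (strip at side (205,262), plate at (213,285)). Aligning, then feeding in.

Call:
play_rows(deltas=[{"gripper":0,"linear":[0,-0.075,0.01],"yaw":0},{"gripper":0,"linear":[0.05,-0.078,0.01],"yaw":0},{"gripper":0,"linear":[0.06,0,0],"yaw":0},{"gripper":0,"linear":[0.04,0,0],"yaw":0},{"gripper":0,"linear":[0.04,0,0],"yaw":0},{"gripper":0,"linear":[0,0,0],"yaw":0}])

```text
clock: 17.2
tcp_pos: [0.502, 0.1447, 0.1769]
eef_rot: [[1.0, 0.011, 0.0], [0.011, -1.0, -0.0], [0.0, 0.0, -1.0]]
force: [-0.8, -0.4, -3.8]
finger_gap: 0.0137
grip_force: 30.0
```

Call:
play_rows(deltas=[{"gripper":0,"linear":[0.02,0,0],"yaw":0},{"gripper":0,"linear":[0.02,0,0],"yaw":0},{"gripper":0,"linear":[0.02,0,0],"yaw":0},{"gripper":0,"linear":[0.02,0,0],"yaw":0},{"gripper":0,"linear":[0,0,0],"yaw":0}])

```text
clock: 17.82
tcp_pos: [0.5138, 0.1452, 0.177]
eef_rot: [[1.0, 0.012, 0.0], [0.012, -1.0, 0.0], [0.0, -0.0, -1.0]]
force: [-0.2, 0.3, -4.0]
finger_gap: 0.0136
grip_force: 30.0
```

Call:
play_rows(deltas=[{"gripper":0,"linear":[0.016,0,0],"yaw":0},{"gripper":0,"linear":[0.016,0,0],"yaw":0},{"gripper":0,"linear":[0,0,0],"yaw":0}])

```text
clock: 18.2
tcp_pos: [0.5185, 0.1453, 0.177]
eef_rot: [[1.0, 0.012, 0.0], [0.012, -1.0, 0.0], [0.0, -0.0, -1.0]]
force: [-0.6, -0.8, -2.9]
finger_gap: 0.0134
grip_force: 30.0
```

Call:
play_rows(deltas=[{"gripper":0,"linear":[0.014,0.002,0],"yaw":0},{"gripper":0,"linear":[0.014,0.002,0],"yaw":0},{"gripper":0,"linear":[0,0,0],"yaw":0}])

```text
clock: 18.58
tcp_pos: [0.5227, 0.1446, 0.177]
eef_rot: [[1.0, 0.012, 0.0], [0.012, -1.0, 0.0], [0.0, -0.0, -1.0]]
force: [-0.1, -0.3, -3.2]
finger_gap: 0.0137
grip_force: 30.0
```

Call:
play_rows(deltas=[{"gripper":0,"linear":[0.014,0,0],"yaw":0},{"gripper":0,"linear":[0.014,0,0],"yaw":0},{"gripper":0,"linear":[0,0,0],"yaw":0}])

```text
clock: 18.95
tcp_pos: [0.5267, 0.1447, 0.1769]
eef_rot: [[1.0, 0.012, -0.0], [0.012, -1.0, -0.0], [-0.0, 0.0, -1.0]]
force: [0.0, -0.0, -3.1]
finger_gap: 0.0143
grip_force: 30.0
```

Call:
play_rows(deltas=[{"gripper":0,"linear":[0.014,0,0],"yaw":0},{"gripper":0,"linear":[0.014,0,0],"yaw":0},{"gripper":0,"linear":[0,0,0],"yaw":0}])

```text
clock: 19.32
tcp_pos: [0.5267, 0.1446, 0.176]
eef_rot: [[1.0, 0.013, -0.008], [0.013, -1.0, -0.002], [-0.008, 0.001, -1.0]]
force: [-7.1, 0.2, -1.4]
finger_gap: 0.0137
grip_force: 30.0
```

Call:
play_rows(deltas=[{"gripper":0,"linear":[0.01,0,0],"yaw":0},{"gripper":0,"linear":[0.01,0,0],"yaw":0},{"gripper":0,"linear":[0,0,0],"yaw":0}])

```text
clock: 19.7
tcp_pos: [0.5267, 0.1445, 0.1754]
eef_rot: [[1.0, 0.013, -0.014], [0.013, -1.0, -0.003], [-0.014, 0.002, -1.0]]
force: [-13.1, 0.8, -0.1]
finger_gap: 0.0136
grip_force: 30.0
```

Call:
play_rows(deltas=[{"gripper":0,"linear":[-0.034,0,0],"yaw":0},{"gripper":0,"linear":[0,0,0],"yaw":0}])

```text
clock: 19.95
tcp_pos: [0.5269, 0.1447, 0.1765]
eef_rot: [[1.0, 0.013, -0.003], [0.013, -1.0, -0.001], [-0.003, 0.001, -1.0]]
force: [-5.3, 0.3, -3.4]
finger_gap: 0.0137
grip_force: 30.0
```

Run:
```python
from h import *
r=cam("side");print(env.get_obs()["tcp_pos"],env.get_obs()["force"])
for n in("tray_grip","hook_top","hook_low"):
    print(n,[(np.round(m["position"],1).tolist(),round(m["conf"],2)) for m in models.mark_of(n,"side")])
for g in (.5187,.5117,.5062):print("grip px if",proj(r,[g,.1446,.196]))
print("plate topback",[proj(r,[x,.1446+.022,.071+.125+.016]) for x in(.5737,.5612)])
cv2.imwrite("pics/c5.png",cv2.resize(r["image"][170:250,235:341,::-1],(795,600),interpolation=cv2.INTER_CUBIC))
```

```text
[0.52688756 0.14472688 0.17650472] [-5.64035575 -0.35326538 -2.39701589]
tray_grip [([204.5, 275.7], 0.81), ([204.4, 461.1], 0.65), ([171.3, 302.9], 0.56), ([334.7, 197.6], 0.4)]
hook_top [([198.4, 258.6], 0.79), ([194.6, 466.8], 0.78), ([167.8, 315.1], 0.65), ([204.0, 276.0], 0.52)]
hook_low [([190.8, 316.1], 0.93), ([223.2, 262.9], 0.7), ([220.7, 464.1], 0.57)]
grip px if (np.float64(204.7425944843923), np.float64(276.82605268293753))
grip px if (np.float64(205.80691961653), np.float64(278.87823001926205))
grip px if (np.float64(206.64896029485385), np.float64(280.50180982973666))
plate topback [(np.float64(194.77561737590548), np.float64(253.8580831219145)), (np.float64(196.60006722992452), np.float64(257.3501335873849))]
```

View pics/c5.png

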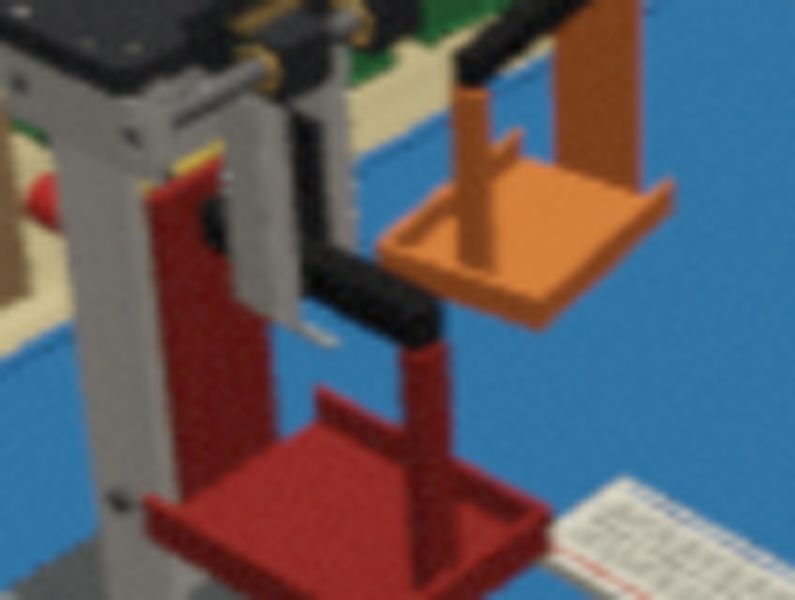

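The plate is flush with the strip, with the yellow top edge just showing behind it at (190,260), and the grip mark matches full insertion. Pressing down.

Call:
play_rows(deltas=[{"gripper":0,"linear":[0,0,0.02],"yaw":0},{"gripper":0,"linear":[0,0,0.02],"yaw":0},{"gripper":0,"linear":[0,0,0.02],"yaw":0},{"gripper":0,"linear":[0,0,0.01],"yaw":0},{"gripper":0,"linear":[0,0,0],"yaw":0}])

```text
clock: 20.78
tcp_pos: [0.526, 0.1449, 0.167]
eef_rot: [[1.0, 0.012, -0.005], [0.012, -1.0, -0.001], [-0.005, 0.001, -1.0]]
force: [-11.0, 0.3, 5.8]
finger_gap: 0.0136
grip_force: 30.0
```

Call:
play_rows(deltas=[{"gripper":0,"linear":[0,0,0.014],"yaw":0},{"gripper":0,"linear":[0,0,0.014],"yaw":0},{"gripper":0,"linear":[0,0,0.014],"yaw":0},{"gripper":0,"linear":[0,0,0],"yaw":0}])

```text
clock: 21.28
tcp_pos: [0.5255, 0.1449, 0.16]
eef_rot: [[1.0, 0.013, -0.006], [0.013, -1.0, -0.001], [-0.006, 0.001, -1.0]]
force: [-9.6, 0.4, 0.8]
finger_gap: 0.0137
grip_force: 30.0
```

Call:
play_rows(deltas=[{"gripper":0,"linear":[0,0,0.01],"yaw":0},{"gripper":0,"linear":[0,0,0.01],"yaw":0},{"gripper":0,"linear":[0,0,0],"yaw":0}])

```text
clock: 21.65
tcp_pos: [0.5255, 0.145, 0.1593]
eef_rot: [[1.0, 0.012, -0.005], [0.012, -1.0, -0.001], [-0.005, 0.001, -1.0]]
force: [-14.7, -0.5, 19.7]
finger_gap: 0.0135
grip_force: 30.0
```

Call:
play_rows(deltas=[{"gripper":0,"linear":[0,0,0.01],"yaw":0},{"gripper":0,"linear":[0,0,0.01],"yaw":0},{"gripper":0,"linear":[0,0,0],"yaw":0}])

```text
clock: 22.02
tcp_pos: [0.5268, 0.1451, 0.1585]
eef_rot: [[1.0, 0.012, -0.002], [0.012, -1.0, -0.0], [-0.002, 0.0, -1.0]]
force: [-17.4, -2.6, 34.3]
finger_gap: 0.0137
grip_force: 30.0
```

Hard stop at z≈0.159 with 34 N. Relieving the load, letting go and backing off upward.

Call:
play_rows(deltas=[{"gripper":0,"linear":[-0.01,0,-0.015],"yaw":0},{"gripper":0,"linear":[0,0,0],"yaw":0},{"gripper":0.6,"linear":[0,0,0],"yaw":0},{"gripper":0.6,"linear":[0,0,0],"yaw":0},{"gripper":0.6,"linear":[0,0,0],"yaw":0},{"gripper":0.6,"linear":[0,0,0],"yaw":0},{"gripper":0.6,"linear":[0,0,0],"yaw":0},{"gripper":0.6,"linear":[0,0,0],"yaw":0}])

```text
clock: 23.02
tcp_pos: [0.5273, 0.1448, 0.1564]
eef_rot: [[1.0, 0.012, -0.0], [0.012, -1.0, -0.0], [-0.0, 0.0, -1.0]]
force: [-0.2, -0.6, -0.0]
finger_gap: 0.0565
grip_force: 0.0
```

Call:
play_rows(deltas=[{"gripper":0.6,"linear":[0,0,-0.1],"yaw":0},{"gripper":0.6,"linear":[0,0,-0.2],"yaw":0},{"gripper":0.6,"linear":[0,0,-0.3],"yaw":0},{"gripper":0.6,"linear":[-0.2,0.3,-0.2],"yaw":0},{"gripper":0.6,"linear":[-0.2,0.35,0],"yaw":0},{"gripper":0.6,"linear":[-0.2,0.35,0],"yaw":0},{"gripper":0.6,"linear":[0,0.35,0],"yaw":0},{"gripper":0.6,"linear":[0,0,0],"yaw":0}])

```text
clock: 24.02
tcp_pos: [0.4395, -0.063, 0.2777]
eef_rot: [[1.0, 0.004, 0.002], [0.004, -1.0, -0.002], [0.002, 0.002, -1.0]]
force: [-0.8, -0.5, 0.3]
finger_gap: 0.0567
grip_force: 0.0
```

Run:
```python
from h import *
o=env.get_obs();print(o["clock"],o["tcp_pos"],o["finger_gap"],o["force"])
s=cam("side");print([(np.round(m["position"],1).tolist(),round(m["conf"],2)) for m in models.mark_of("tray_grip","side")],proj(s,[.518,.1446,.1793]))
t=cam("top");print([(np.round(m["position"],1).tolist(),round(m["conf"],2)) for m in models.mark_of("tray_grip","top")],proj(t,[.518,.1446,.1793]))
a=cv2.resize(s["image"][170:270,225:325,::-1],(400,400),interpolation=cv2.INTER_CUBIC)
b=cv2.resize(t["image"][150:220,240:310,::-1],(400,400),interpolation=cv2.INTER_CUBIC)
cv2.imwrite("pics/c6.png",np.hstack([a,b]))
```

```text
24.025 [ 0.43952989 -0.06297382  0.27771305] 0.056657494329271196 [-0.78185123 -0.48062889  0.25229983]
[([204.5, 463.0], 0.92), ([211.8, 278.0], 0.84), ([172.7, 300.6], 0.6)] (np.float64(210.6132742263217), np.float64(277.4569747829769))
[([141.3, 371.1], 0.95), ([304.2, 432.7], 0.75), ([196.7, 269.9], 0.74)] (np.float64(196.86150231607988), np.float64(269.1646238068521))
```

View pics/c6.png

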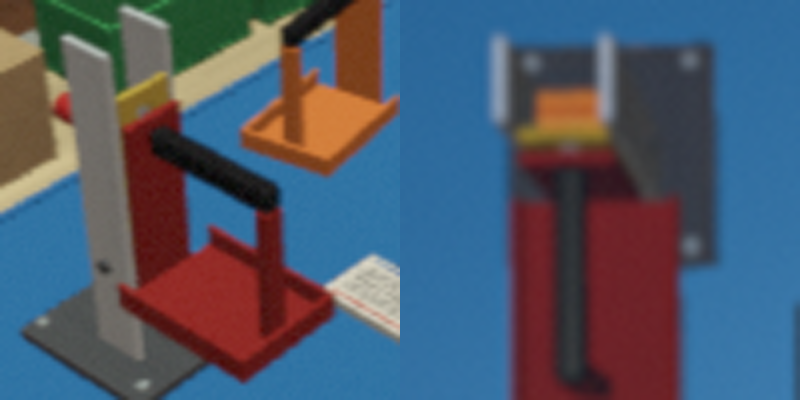

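The tray hangs square and level at the expected height: the grip is at side (212,278) and top (197,270), within about 1 px of the prediction. The gripper is clear, so I'm handing in.

```bash
python3 -c "
from rig import env
print(env.hand_in())"
```

```text
the job is handed in; nothing more can be done
None
```

The red tray hangs on the upright with both hooks through the top and bottom slots, pressed to the hard stop past the clamp and released; I handed it in at 24 s, and the rig returned no verdict.

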